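# Reseat the askew lid of a hardware dish

### The job

On the repair bench the red lid of a shallow white parts dish has been left askew. Take it by its upright tab and tip the tab side up first, by about two centimetres, while the opposite edge stays down, then lift the whole lid a centimetre or two clear of the dish and set it back flat and centred, without dropping it, and let go. Keep the lid low over its dish, within a few centimetres, do not push the dish about, and leave the blue-lidded dish alone.

Things in the scene. Friction and masses are not known exactly. Their poses are not given: they have to be found in the camera images.
- red_lid: Red flat disc lid, 104 mm across, 4 mm thick, no skirt, about 70 g, loose on the dish rim, 16 to 28 mm off centre. Upright red grip tab 10 mm thick (lid x) by 24 mm wide (y), centred at x = -40 mm, y = 0, top 36 mm above the underside (32 above the disc's face). Origin: centre of underside; z up, x from the tab across the centre to the opposite edge. Tab side faces the robot within 55 degrees.
- red_lid_far_edge (a point): Point on the lower edge of the red lid opposite the tab, at x = +52 mm, y = 0, z = 0 in the lid's frame.
- red_dish: Shallow round white enamelled dish holding brass-coloured screws, under the red lid: 86 mm outer diameter at the rim, 82 mm at the foot, wall 3 mm, 16 mm high, about 350 g, standing loose on the bench. Origin: centre of its underside, z up; the flat rim is 16 mm above it.
- blue_lid: Bystander, to be left alone: a blue lid of the same shape and size as the red one, lying properly centred on a like white dish. Origin: centre of its underside.
Mind the look-alikes: they are no part of the job. Of the things shaped like the red_lid, the red one is meant.

How it is judged:
By the outcome, as a careful person would: the job done as asked, in the order asked, and still so for the second after the job is handed in, with the robot touching nothing.
It also fails if it takes over 35 s, if anything falls off the work surface, if the arm or the gripper's body presses on something with over 40 N, if the wrist force passes 120 N, or if a joint passes its speed limit or range.

### The arm

A 6-joint arm with a two-finger parallel gripper is mounted at the origin on the work surface. World frame = base frame: x ahead of the robot, y to its left, z up, the work surface at z = 0. Lengths are in m, angles in rad, forces in N, time in s.
With the tool pointing down it reaches from about 0.35 to 0.975 m from the base axis. Payload 7.1 kg.
Tool frame: the origin (TCP) lies between the finger pads; the fingertips stand 14 mm ahead of it and the grasp point (between the pads) lies 5 mm behind it; z points along the fingers, y is the line along which they close (so a half turn about z gives the same grasp; the last joint's range is limited). The gripper opens to 88 mm and grips with 3 to 60 N. Pads are 20 mm wide; open, the fingers measure 115 mm over their backs; the gripper's body (75 mm by 178 mm) begins 61 mm behind the grasp point.
Start: joints at [-1.216, 0.423, 1.63, -0, 1.089, -0.019], TCP at [0.228, -0.582, 0.212] pointing down, gripper open.
Joint ranges: [-3, 3], [-0.9, 2.11], [0.09, 2.58], [-1.31, 4.45], [0.11, 2.69], [-2.54, 2.54]. Speed limits (rad/s): [2.39, 2.39, 3.01, 3.14, 3.14, 3.14].

### API

Orientations are given as a 3x3 rotation matrix whose columns are the frame's x, y, z axes.
In Python, from rig import r gives the robot as it stands. The module is installed in compiled form; this text tells all that it offers. Calls block until the motion is done:
- r.move_to(position, orientation): joint-space move of the TCP to a pose.
- r.line_to(position, orientation=None, feed=0.15, contact_N=None): straight line of the TCP; orientation=None keeps the orientation; feed is the mean speed in m/s. With contact_N (N) it stops when the force on the tool has changed by that much, and returns True; else False.
- r.move_j(angles): joint-space move.
- r.ungrasp() and r.grab(): open the fingers fully, or close them until they stop; the grip force is fixed at half the most.
- r.pause(seconds).
- r.ik(position, orientation): joint angles nearest the present ones, or None.
- r.get_state(): the state.
- r.capture(name): name is "scene" or "side" or "wrist"; returns a dict with "color" (400x640x3 uint8, red, green, blue), "depth" (400x640 float32, m along the optical axis (not along the pixel's ray), 0 where there is no reading), "intrinsics" (3x3 intrinsics, pixels), "distortion" ([k1, k2, p1, p2, k3] as OpenCV has them; the pictures are not rectified), "rvec" (rotation vector, rad) and "tvec" (3), from world to camera coordinates, as OpenCV has them; the wrist camera has in their place "hand_eye" (4x4, takes a point from camera to tool coordinates, whose origin is the TCP and whose axes are the flange's). Camera axes: x right, y down, z forward; pixel columns grow to the right and rows downward; lengths in m; the calibration is good to about 2 mm. A picture is of the moment at which its call begins: read the wrist's pose just before it.
A pose or a line that the arm cannot do raises r.MotionError and nothing moves.
- r.finish_job(): hands the job in; it is judged then, once.
The state is a dict: "time_s": time; "qpos": joint angles; "joint_vel": joint speeds; "joint_torque": joint torques, N m; "eef_pos": TCP position; "tool_rot": TCP orientation; "wrist_force": force on the tool from outside, world axes, zero at the start; "torque": the same for the moment, N m; "gripper_width": finger opening in m; "grip_force": force on a finger pad.
Only numpy, scipy, OpenCV 4.12 (cv2) and the standard library are available. Lean on these libraries where they do the work, as an engineer would, in place of code of your own. Each camera call takes 0.05 s, during which the arm holds its last target. There are 200 camera calls.

## Working session

There is one attempt and no reset: what is moved stays moved. The work goes in short steps, each a Python script; the robot and the scene stay as the last script left them, time stands still between calls to the robot, and variables do not carry over. Pictures are saved under pics/ and viewed, at most 10 in all, crops included, and the job is handed in when it is done.

```bash
mkdir -p pics
python3 - <<'E'
from rig import r
import cv2,numpy as np
for n in("scene","side"):
    c=r.capture(n); cv2.imwrite(f"pics/{n}0.png",c["color"][...,::-1]); print(n,c["intrinsics"].tolist(),c["distortion"],(-cv2.Rodrigues(np.array(c["rvec"],float))[0].T@np.array(c["tvec"])).ravel())
s=r.get_state();print(s["time_s"],s["tool_rot"],s["gripper_width"])
E
```

```text
scene [[464.8704190595662, 0.0, 320.0773752252782], [0.0, 464.8704190595662, 207.60551526821044], [0.0, 0.0, 1.0]] [-0.06533514  0.          0.          0.          0.        ] [1.19667654 0.21068568 0.53957376]
side [[436.9291005609595, 0.0, 309.9489585185353], [0.0, 436.9291005609595, 197.99410645470104], [0.0, 0.0, 1.0]] [-0.11410595  0.          0.          0.          0.        ] [ 0.43321016 -0.60969627  0.65783954]
0.1 [[ 9.30946153e-01  3.65156174e-01 -4.78003701e-04]
 [ 3.65156487e-01 -9.30945327e-01  1.24047915e-03]
 [ 7.97330984e-06 -1.32936545e-03 -9.99999116e-01]] 0.0881373835580888
```

View pics/scene0.png

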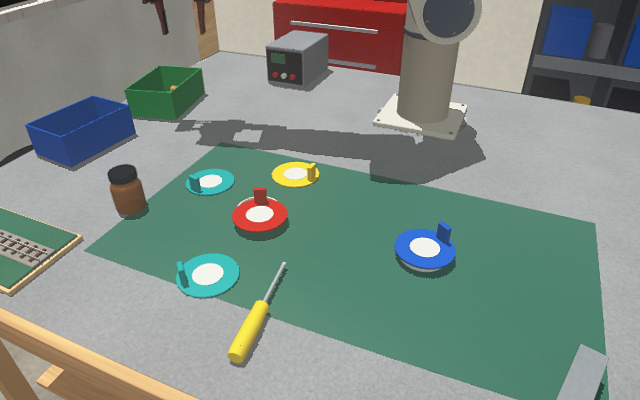

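View pics/side0.png

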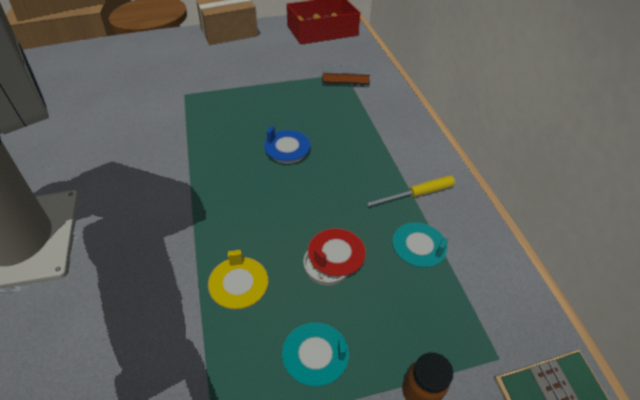

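The scene view shows the lids as red (260,214), blue (425,249), yellow (296,174), and teal (210,182) and (208,275). The side view shows red at (337,252), with the white dish peeking out at its lower left. Only the red disc has both a red tab and an exposed dish, so it is the one meant. The red cabinet and the red box are not discs. I'll measure it and confirm with a crop.

```bash
cat > h.py <<'E'
import cv2,numpy as np
from rig import r
def cap(n):
    s=r.get_state(); c=r.capture(n); K=c["intrinsics"];d=np.array(c["distortion"])
    if n=="wrist":
        T=np.eye(4);T[:3,:3]=s["tool_rot"];T[:3,3]=s["eef_pos"];T=T@np.array(c["hand_eye"]);R,o=T[:3,:3],T[:3,3]
    else:
        R=cv2.Rodrigues(np.array(c["rvec"],float))[0].T;o=(-R@np.array(c["tvec"],float).reshape(3))
    c.update(R=R,o=o,K=np.array(K),d=d);return c
def plane(c,px,z):
    u=cv2.undistortPoints(np.array(px,float).reshape(-1,1,2),c["K"],c["d"]).reshape(-1,2)
    v=np.c_[u,np.ones(len(u))]@c["R"].T
    return c["o"]+v*((z-c["o"][2])/v[:,2])[:,None]
def cloud(c,mask):
    y,x=np.nonzero(mask&(c["depth"]>0)); u=cv2.undistortPoints(np.c_[x,y].astype(float).reshape(-1,1,2),c["K"],c["d"]).reshape(-1,2)
    return c["o"]+(np.c_[u,np.ones(len(u))]*c["depth"][y,x][:,None])@c["R"].T, np.c_[x,y]
def red(c):
    h=cv2.cvtColor(c["color"],cv2.COLOR_RGB2HSV); return ((h[...,0]<8)|(h[...,0]>172))&(h[...,1]>140)&(h[...,2]>60)
def white(c):
    h=cv2.cvtColor(c["color"],cv2.COLOR_RGB2HSV); return (h[...,1]<50)&(h[...,2]>110)
def circ(p):
    A=np.c_[2*p[:,:2],np.ones(len(p))];s=np.linalg.lstsq(A,(p[:,:2]**2).sum(1),rcond=None)[0]
    return s[:2],np.sqrt(s[2]+s[0]**2+s[1]**2)
def crop(c,x,y,w,h,name,k=4):
    cv2.imwrite("pics/"+name,cv2.resize(c["color"][y:y+h,x:x+w,::-1],None,fx=k,fy=k,interpolation=cv2.INTER_CUBIC))
E
python3 - <<'E'
from h import *
for n,b in(("scene",(215,175,300,250)),("side",(290,215,385,300))):
    c=cap(n);m=red(c);k=np.zeros_like(m);k[b[1]:b[3],b[0]:b[2]]=1;m&=k
    p,_=cloud(c,m)
    d=p[p[:,2]<0.03]; t=p[p[:,2]>0.035]
    print(n,len(d),len(t),"disc",np.median(d,0),d.min(0),d.max(0),"tab",t.mean(0),t[:,2].max())
    f=d; A=np.c_[f[:,:2],np.ones(len(f))];print("plane",np.linalg.lstsq(A,f[:,2],rcond=None)[0])
    if n=="side":crop(c,270,200,130,100,"crop1.png",5)
E
```

```text
scene 1070 114 disc [ 0.60365016 -0.16874092  0.01986051] [ 0.54499777 -0.22324938  0.01597869] [ 0.64851815 -0.11951954  0.02998533] tab [ 0.56312653 -0.18853186  0.04555613] 0.05375902940168603
plane [-0.01375256 -0.00526238  0.02740611]
side 1376 120 disc [ 0.59969289 -0.18096379  0.02053525] [ 5.44954921e-01 -2.25200136e-01 -5.22138137e-04] [ 0.6470823  -0.12222858  0.02914672] tab [ 0.55791521 -0.19293387  0.04769577] 0.055493272522169845
plane [-0.01032832  0.00434808  0.02749248]
```

View pics/crop1.png

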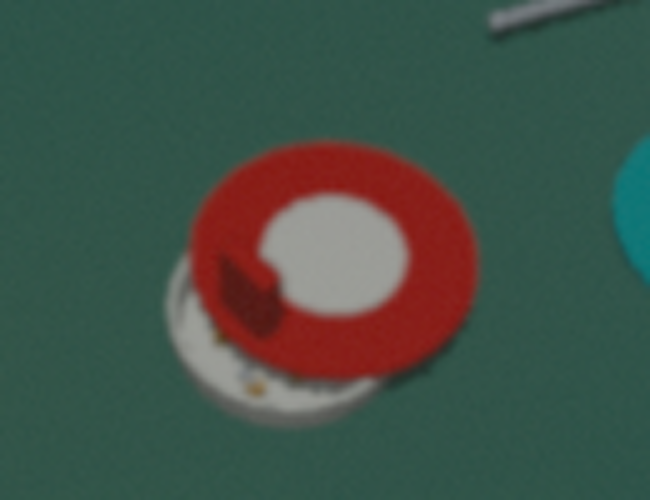

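Confirmed: a red disc with a red tab (tab at about (245,290) in the crop), and the white dish with brass screws showing on the tab side. The depth face height of 0.020 matches 16+4 mm. Next is a close look with the wrist camera.

Run:
```python
from h import *
c=r.capture("wrist");H=np.array(c["hand_eye"]);print(np.round(H,3),c["intrinsics"][0][0])
a=0.43; x=np.array([np.cos(a),np.sin(a),0])
# tool y along lid x ; z down. two options
best=None
for s in(1,-1):
    y=s*x;z=np.array([0,0,-1.]);R=np.c_[np.cross(y,z),y,z]
    cam=R@H[:3,3]; ax=R@H[:3,2]
    # put optical axis through target at z=.02
    tz=.24; o=cam+[0,0,tz]; k=(0.02-o[2])/ax[2]; hit=o+k*ax
    P=np.array([.585,-.178,0])-[hit[0],hit[1],0]+[0,0,tz]
    q=r.ik(P,R); print(s,P,None if q is None else np.round(q,2))
    if q is not None and (best is None or np.abs(q-np.array(r.get_state()["qpos"])).max()<best[0]): best=(np.abs(q-np.array(r.get_state()["qpos"])).max(),P,R,s)
_,P,R,s=best; print("use",s)
r.move_to(P,R); c=cap("wrist"); cv2.imwrite("pics/w1.png",c["color"][...,::-1]); print(r.get_state()["time_s"])
np.savez("w1.npz",**{k:c[k] for k in("color","depth","R","o","K","d")})
```

```text
[[-0.    -0.958 -0.287  0.078]
 [ 1.    -0.001  0.001 -0.   ]
 [-0.001 -0.287  0.958 -0.171]
 [ 0.     0.     0.     1.   ]] 315.02260177220484
1 [ 0.56858032 -0.14256532  0.24      ] [-0.27  0.34  1.69 -0.    1.11 -0.7 ]
-1 [ 0.60141968 -0.21343468  0.24      ] [-0.36  0.41  1.58 -0.    1.15  2.35]
use 1
2.3083
```

View pics/w1.png

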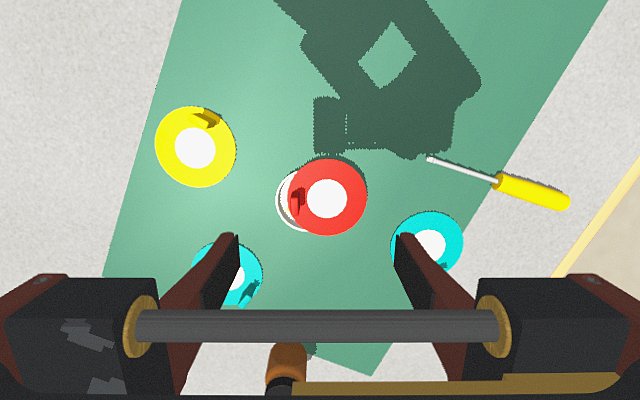

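The wrist view shows the red lid centred near (327,197), its tab near (297,198), and the dish crescent on its left at x≈278. I'll now fit the circles.

```bash
cat > meas.py <<'E'
from h import *
from scipy.optimize import least_squares
def fixfit(p,rad,c0):
    f=least_squares(lambda c:np.hypot(*(p[:,:2]-c).T)-rad,c0,loss="soft_l1",f_scale=.001);return f.x,np.std(f.fun)
def big(m):
    n,l,s,_=cv2.connectedComponentsWithStats(m.astype(np.uint8));i=1+np.argmax(s[1:,4]);return (l==i).astype(np.uint8)
def edge(m): return max(cv2.findContours(m.astype(np.uint8),cv2.RETR_EXTERNAL,cv2.CHAIN_APPROX_NONE)[0],key=len).reshape(-1,2)
def lid(c,g,rad=.07,z=.02):
    # returns label centre, lid centre, tab top centre, dish points
    yy,xx=np.mgrid[:400,:640]; P=plane(c,np.c_[xx.ravel(),yy.ravel()],z)[:,:2]
    roi=(np.hypot(*(P-g).T)<rad).reshape(400,640)
    return roi
E
python3 - <<'E'
from meas import *
c=dict(np.load("w1.npz"));g=np.array([.596,-.173])
roi=lid(c,g,.085); m=red(c)&roi; w=white(c)&roi
R=big(m); pe=plane(c,edge(R)+0.0,.020)
C0,_=circ(pe); C,s=fixfit(pe,.052,C0); res=np.hypot(*(pe[:,:2]-C).T)-.052
print("lid edge",C,s,res.min(),res.max(), "free",circ(pe))
# label
n,l,st,ce=cv2.connectedComponentsWithStats(w.astype(np.uint8))
for i in range(1,n):
    if st[i,4]>20: print("white",st[i],ce[i],plane(c,ce[i],.02))
i=1+np.argmax(st[1:,4]);pl=plane(c,edge(l==i),.02);print("label",circ(pl))
# tab by depth
p,px=cloud(c,m);t=p[:,2]>.045;print("tab depth",t.sum(),p[t].mean(0),np.median(p[~t],0)); print(px[t].min(0),px[t].max(0))
b=p[(p[:,2]>.05)];print("ztop",b.mean(0),len(b),b[:,2].max())
d=b[:,:2].mean(0)-C;print("yaw",np.degrees(np.arctan2(-d[1],-d[0])),np.hypot(*d))
# dish: white outside lid, outer contour
dm=w&(l!=i); u=(dm|(R>0)|(l==i)); ue=edge(u); pd=plane(c,ue,.016); 
far=np.hypot(*(plane(c,ue,.020)[:,:2]-C).T)>.055
D,s=fixfit(pd[far],.043,C-[.02,.01]);print("dish",D,s,far.sum(),"off",np.hypot(*(D-C)),np.degrees(np.arctan2(*(D-C)[::-1])))
crop_=c["color"].copy();cv2.imwrite("pics/w1c.png",cv2.resize(crop_[140:260,250:400,::-1],None,fx=5,fy=5))
E
```

```text
lid edge [ 0.59503245 -0.17245964] 0.0005201825189195922 -0.002229744784320052 0.00027842339956072465 free (array([ 0.59507201, -0.17238493]), np.float64(0.05107955522667912))
white [275 171  32  61 619] [285.45557351 202.82229402] [[ 0.54899498 -0.20051752  0.02      ]]
white [ 307  179   40   39 1202] [326.40682196 198.20549085] [[ 0.59484655 -0.1726945   0.02      ]]
label (array([ 0.59503953, -0.17310642]), np.float64(0.025315268212679647))
tab depth 167 [ 0.55858421 -0.1891625   0.05056834] [ 0.5967007  -0.16583577  0.01923855]
[290 196] [298 215]
ztop [ 0.55850668 -0.18959048  0.05116435] 126 0.05307082238078592
yaw 25.126898156006998 0.04034348512598681
dish [ 0.57499459 -0.18719177] 0.00036982571740120805 71 off 0.024870689854276217 -143.6761189861356
```

View pics/w1c.png

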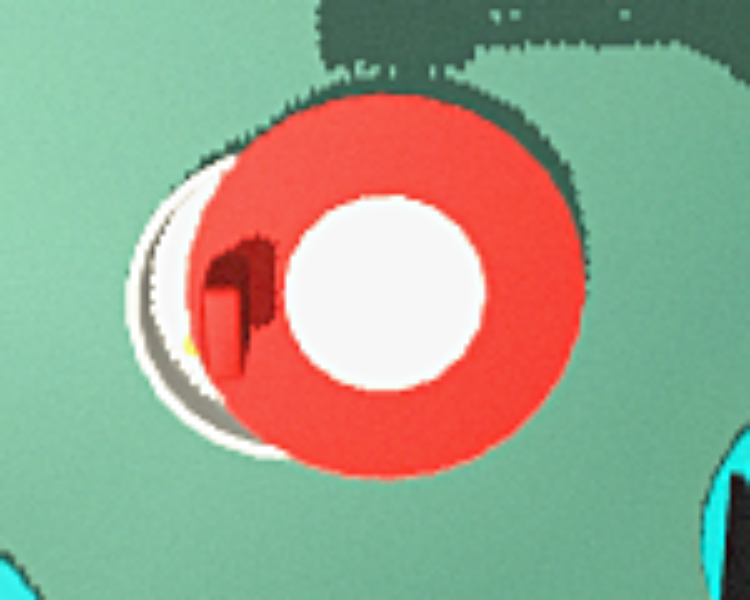

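Measurements agree with the given sizes: the tab is 40.3 mm from centre (40 given), yaw is 25°, and the dish offset is 24.9 mm (16–28 given). Next I'll descend and grasp with the fingers closing across the tab's thickness.

Run:
```python
from meas import *
a=np.radians(25.1);x=np.array([np.cos(a),np.sin(a),0]);z=np.array([0,0,-1.]);R=np.c_[np.cross(x,z),x,z]
T=np.array([.5586,-.1894])
r.move_to([*T,.12],R); hit=r.line_to([*T,.038],feed=.08,contact_N=4)
s=r.get_state();print(hit,s["eef_pos"],s["wrist_force"],s["time_s"])
r.grab();s=r.get_state();print(s["gripper_width"],s["grip_force"],s["wrist_force"],s["eef_pos"],s["time_s"])
c=cap("wrist");np.savez("w2.npz",**{k:c[k] for k in("color","depth","R","o","K","d")});cv2.imwrite("pics/w2.png",c["color"][...,::-1])
for n in("side","scene"):
    c=cap(n);np.savez(n+"2.npz",**{k:c[k] for k in("color","depth","R","o","K","d")})
    roi=lid(c,np.array([.585,-.18]),.09);w=white(c)&roi
    nn,l,st,ce=cv2.connectedComponentsWithStats(w.astype(np.uint8))
    for i in range(1,nn):
        if st[i,4]>60: print(n,st[i],plane(c,ce[i],.02))
```

```text
False [ 0.55902938 -0.18955964  0.0384873 ] [-0.25695308 -0.41535936  0.07622823] 4.0667
0.0095300384888058 29.993610978126526 [-0.15105674  0.25752136 -0.46261652] [ 0.55860432 -0.18939166  0.037989  ] 5.25
side [333 254  17   9  99] [[ 0.59911701 -0.19099703  0.02      ]]
side [311 273  33  10 145] [[ 0.56085637 -0.22434192  0.02      ]]
scene [246 206  27  16 342] [[ 0.59589867 -0.17343165  0.02      ]]
```

View pics/w2.png

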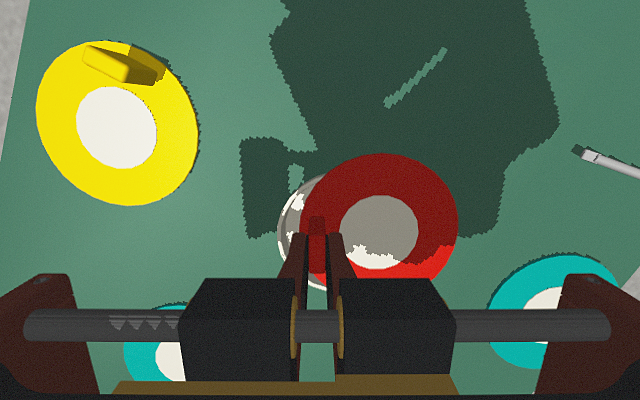

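The tab is gripped at 9.5 mm opening and 30 N, and the wrist view shows the lid undisturbed (label at about (380,232)). Next: tip about the far edge, check, then level while lifting.

Run:
```python
from meas import *
from scipy.spatial.transform import Rotation as Ro
a=np.radians(25.1);x=np.array([np.cos(a),np.sin(a),0]);yl=np.array([-np.sin(a),np.cos(a),0])
s=r.get_state();p0=np.array(s["eef_pos"]);z=np.array([0,0,-1.]);R0=np.c_[np.cross(x,z),x,z]
L=np.array([.5950,-.1726,.016]);F=L+.052*x
def pose(th,dz):
    Q=Ro.from_rotvec(np.radians(th)*yl).as_matrix();return F+Q@(p0-F)+[0,0,dz],Q@R0
for t in(3,6,9,12): r.line_to(*pose(t,0),feed=.03)
r.pause(.4)
s=r.get_state();print("tip",np.round(np.array(s["eef_pos"])-pose(12,0)[0],4),s["gripper_width"],s["wrist_force"],s["time_s"])
c=cap("side");np.savez("side3.npz",**{k:c[k] for k in("color","depth","R","o","K","d")});c2=cap("scene")
big_=np.hstack([cv2.resize(k["color"][y:y+120,x0:x0+120],None,fx=3.3,fy=3.3) for k,x0,y in((c,270,190),(c2,200,150))]);cv2.imwrite("pics/tip.png",big_[...,::-1])
for k in(c,c2):
    p,px=cloud(k,red(k)&lid(k,L[:2],.075)); q=(p-L)@np.c_[x,yl,[0,0,1]]
    f=(q[:,0]>.015)&(q[:,2]>-.01);A=np.polyfit(q[f,0],q[f,2],1);print("slope deg",np.degrees(np.arctan(A[0])),"z at far edge",A[0]*.052+A[1]+.016,f.sum())
np.savez("st.npz",p0=p0)
```

```text
tip [-0.0002 -0.0001 -0.    ] 0.00923424399644583 [ 0.37077811  0.25466907 -0.67676718] 7.0667
slope deg -11.519362290136014 z at far edge 0.020616444645951346 387
slope deg -12.200817857994561 z at far edge 0.01961977264377139 591
```

View pics/tip.png

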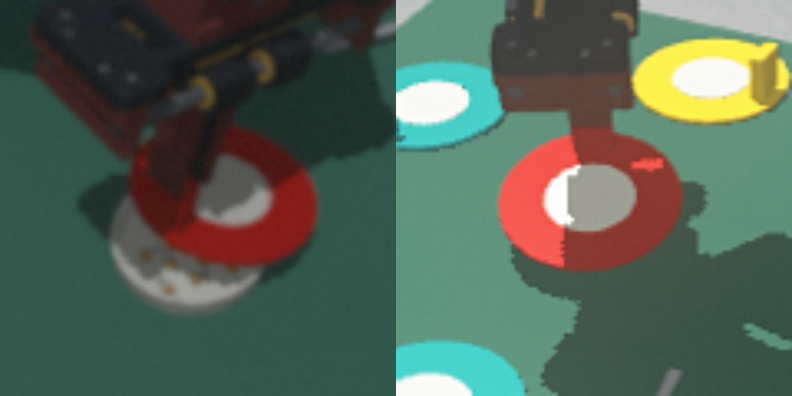

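Both views show the lid tipped about 12° with the far edge still at its height (top 0.020) and the dish in place. Now lift it level to +16 mm, move over the dish, and check.

Run:
```python
from meas import *
from scipy.spatial.transform import Rotation as Ro
a=np.radians(25.1);x=np.array([np.cos(a),np.sin(a),0]);yl=np.array([-np.sin(a),np.cos(a),0])
p0=np.load("st.npz")["p0"];z=np.array([0,0,-1.]);R0=np.c_[np.cross(x,z),x,z]
L=np.array([.5950,-.1726,.016]);F=L+.052*x
def pose(th,dz):
    Q=Ro.from_rotvec(np.radians(th)*yl).as_matrix();return F+Q@(p0-F)+[0,0,dz],Q@R0
for t,d in((12,.005),(8,.009),(4,.013),(0,.017)): r.line_to(*pose(t,d),feed=.03)
r.pause(.3)
D=np.array([.5750,-.1872])
c=cap("wrist");np.savez("w4.npz",**{k:c[k] for k in("color","depth","R","o","K","d")})
r.line_to(p0+[*(D-L[:2]),.017],R0,feed=.04)
r.pause(.3);s=r.get_state();print(s["gripper_width"],s["eef_pos"],s["time_s"])
for n in("wrist","side","scene"):
    c=cap(n);np.savez(n+"5.npz",**{k:c[k] for k in("color","depth","R","o","K","d")})
    if n!="scene":
        p,px=cloud(c,red(c)&lid(c,D,.075,.037));q=p-[*D,.033];q=q@np.c_[x,yl,[0,0,1]];f=(q[:,0]>0)&(abs(q[:,2])<.012)
        A=np.c_[q[f,:2],np.ones(f.sum())];b=np.linalg.lstsq(A,q[f,2],rcond=None)[0];print(n,"slopes deg",np.degrees(b[:2]),"top z",b[2]+.033)
w=np.load("w4.npz")["color"][140:320,220:500];w5=np.load("wrist5.npz")["color"][140:320,220:500];s5=np.load("side5.npz")["color"][190:310,265:385]
cv2.imwrite("pics/lift.png",np.hstack([cv2.resize(w,(400,257)),cv2.resize(w5,(400,257))])[...,::-1]); 
cv2.imwrite("pics/lift.png",np.vstack([cv2.imread("pics/lift.png"),cv2.resize(s5,(300,300))[...,::-1] if 0 else np.hstack([cv2.resize(s5,(340,340)),cv2.resize(np.load("scene5.npz")["color"][160:280,200:320],(340,340)),np.zeros((340,120,3),np.uint8)])[...,::-1]]))
```

```text
0.00914440788539465 [ 0.5387395  -0.2038931   0.05496151] 9.6667
wrist slopes deg [-0.17044833 -0.04302695] top z 0.03614750709938351
side slopes deg [-0.01357462  0.09835741] top z 0.03733063498515016
```

View pics/lift.png

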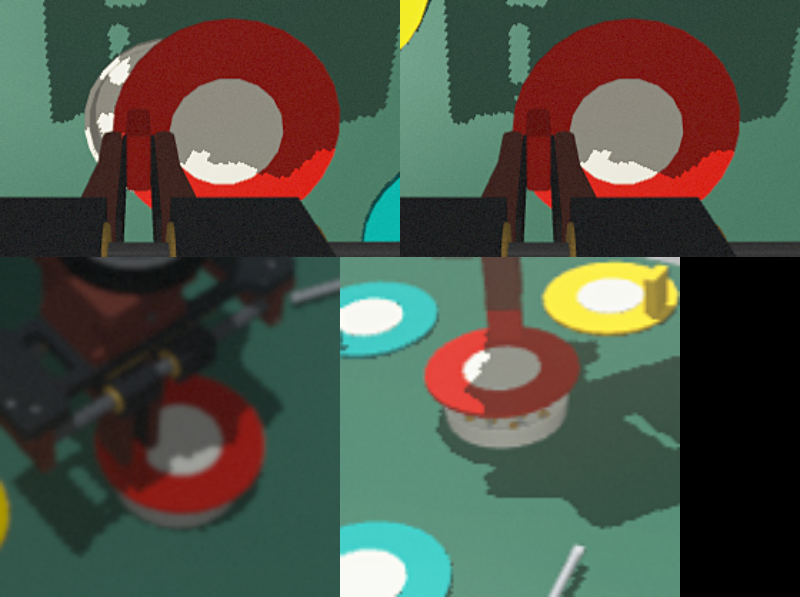

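The lid is level (slopes below 0.2°) at +17 mm, and it looks centred over the dish in all views. A quick numeric check of the centring from the scene and wrist views before lowering.

Run:
```python
from meas import *
D=np.array([.575,-.1872])
def gray(c):
    h=cv2.cvtColor(c["color"],cv2.COLOR_RGB2HSV);return (h[...,1]<75)&(h[...,2]>70)
# scene: lid ellipse at z .037 (upper face edge: use outer, excluding tool); dish foot at z=0, wall silhouettes
c=dict(np.load("scene5.npz"));R=big(red(c)&lid(c,D,.075,.037)); R=cv2.morphologyEx(R,cv2.MORPH_OPEN,np.ones((5,5),np.uint8)) 
e=edge(R);pe=plane(c,e,.035);C,s=fixfit(pe,.052,D);print("scene lid",C,s)
l_=big((gray(c))&(lid(c,D,.06,.0))&(R==0)&(np.mgrid[:400,:640][0]>e[:,1].mean()+8)); e=edge(l_)
# bottom boundary: lowest pixel per column
cols=np.unique(e[:,0]);low=np.array([[u,e[e[:,0]==u,1].max()+.5] for u in cols[4:-4]])
pd=plane(c,low,0.);Dd,s=fixfit(pd,.041,D);print("scene dish foot",Dd,s,len(low))
# wrist w4 crescent with lid raised, before shift
c=dict(np.load("w4.npz"));m=(gray(c)&lid(c,D,.055,.016));yy,xx=np.mgrid[:400,:640]
R=big(red(c)&lid(c,np.array([.595,-.1726]),.07,.037)&(yy<275))
P=plane(c,edge(R),.037);q=P[:,:2]-[.595,-.1726];k=np.hypot(*q.T)>.047
C,s=fixfit(P[k],.052,np.array([.595,-.1726]));print("w4 lid",C,s,k.sum())
m&=(xx<300)&(R==0);e=edge(big(m));rows=np.unique(e[:,1]);lf=np.array([[e[e[:,1]==v,0].min()-.5,v] for v in rows[2:-2]])
pd=plane(c,lf,.016);Dd,s=fixfit(pd,.043,D);print("w4 dish",Dd,s,len(lf))
```

```text
scene lid [ 0.57490457 -0.18886839] 0.006497058486215796
scene dish foot [ 0.58184234 -0.17058507] 0.005462524580171381 48
w4 lid [ 0.5948225  -0.17375815] 0.0013264683450434688 326
w4 dish [ 0.57446894 -0.18733926] 0.00019482126683553045 68
```

The wrist view again puts the dish at (0.5745,-0.1873), within 0.6 mm of the first measure. The lid matches its kinematic position. The scene fit has a 5–6 mm residual, so I reject it as a bad mask. Now lower and release.

Run:
```python
from meas import *
s=r.get_state();p=np.array(s["eef_pos"]);p0=np.load("st.npz")["p0"];D=np.array([.575,-.1872])
r.line_to([p[0],p[1],p0[2]+.003],feed=.03);h=r.line_to([p[0],p[1],p0[2]-.0008],feed=.01,contact_N=3)
s=r.get_state();print(h,s["eef_pos"],p0[2],s["wrist_force"])
r.ungrasp();r.pause(.2);p=np.array(s["eef_pos"])
r.line_to(p+[0,0,.1],feed=.1)
a=np.radians(25.1);T=np.array([.56858,-.14257,.24])+[-.02,-.0146,0]
r.move_to(T,s["tool_rot"]);r.pause(.2)
c=cap("wrist");roi=lid(c,D,.075);R=big(red(c)&roi);pe=plane(c,edge(R),.02);C,sd=fixfit(pe,.052,D);print("lid",C,sd,r.get_state()["time_s"])
pp,_=cloud(c,R>0);f=pp[:,2]<.03;A=np.c_[pp[f,:2]-D,np.ones(f.sum())];print("plane",np.linalg.lstsq(A,pp[f,2],rcond=None)[0])
c2=cap("scene");c3=cap("side")
cv2.imwrite("pics/end.png",np.hstack([cv2.resize(k["color"][y:y+100,x:x+100],(260,260)) for k,x,y in((c,270,150),(c2,210,160),(c3,270,215))])[...,::-1])
```

```text
True [ 0.53879918 -0.20403208  0.03790764] 0.03799288862668312 [-0.8398712   0.22098994  6.09135734]
lid [ 0.57465688 -0.1879843 ] 0.0004080482227768528 14.2
plane [-0.0061313   0.00257396  0.01915988]
```

View pics/end.png

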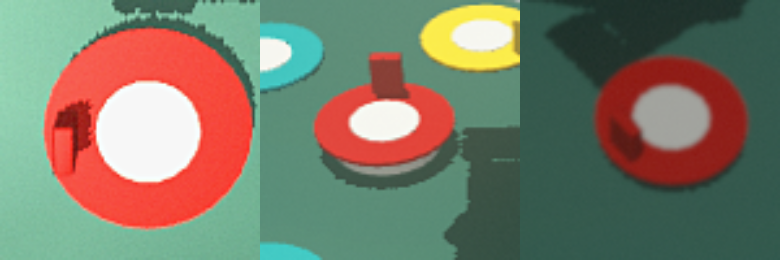

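The lid lies flat (slope below 0.4°) and within about 1 mm of the dish centre, and the gripper is well clear.

```bash
python3 -c "
from rig import r
print(r.finish_job())"
```

```text
the job is handed in; nothing more can be done
None
```

I tipped the red lid tab side first by about 2 cm, lifted it level about 17 mm clear, and set it back flat within about 1 mm of the dish centre; it is released and handed in at about 14 s.

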